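# Lock a bayonet filter cartridge into its housing

### The arm

A 6-joint arm with a two-finger parallel gripper is mounted at the origin on a cart in front of the work surface, level with it; the furniture and walls round the work are solid. World frame = base frame: x ahead of the robot, y to its left, z up, the work surface at z = 0. Lengths are in mm, angles in degrees, forces in N, time in s.
With the tool pointing down it reaches from about 350 to 850 mm from the base axis. Payload 8.1 kg.
Tool frame: the origin (TCP) lies between the finger pads; the fingertips stand 22 mm ahead of it and the grasp point (between the pads) lies 3 mm ahead of it (r.nose_length is the z of the fingertips in the tool frame, in mm); z points along the fingers, x is the direction in which the jaws open and shut, and the axes are right-handed (so a half turn about z gives the same grasp; the last joint's range is limited). The gripper opens to 85 mm and grips with 20 to 120 N. Pads are 22 mm wide; open, the fingers measure 114 mm over their backs; the gripper's body (76 mm by 85 mm) begins 54 mm behind the grasp point. The pads swing forward as they close: fully open they stand 13 mm farther back than shut.
Start: joints at [-76.455, 7.471, 85.268, -0, 87.261, -4.893], TCP at [189.785, -569.199, 253.292] pointing down, gripper open.
Joint ranges: [-169.43, 169.43], [-51.17, 129.36], [1.28, 143.12], [-76.62, 256.62], [0, 156.53], [-152.29, 152.29]. Speed limits (degrees/s): [136.94, 136.94, 159.86, 180, 180, 180].

### API

Orientations are given as [roll, pitch, yaw] about the fixed x, y, z axes, in that order (R = Rz(yaw) Ry(pitch) Rx(roll)).
In Python, from bench import r gives the robot as it stands.
- The arm moves only by the shell command python3 -m jog 'ROWS' [FORCE]. ROWS is JSON, a list of rows, each a list of 5 numbers: the shift along the tool's x, y, z in m, then the turn about the tool's z in degrees, then the opening in per cent of the stroke, from 0 (shut) to 100 (fully open). A call has 1 to 8 rows; each row is the pose to reach, as a shift and turn from the pose measured when the call began, along the tool's axes at that moment; what a row does not reach only later rows make up. A row lasts 1/10 s, in which the tool goes at most 50 mm and 8.59 degrees, less where a joint would pass 70% of its speed; a pose out of reach is approached as far as the arm can. A call with a gripper value outside its range is refused whole. The fingers move at their own pace and stop on an object; FORCE is the grip in N (left out, the last holds). Time passes only in rows, so rows that repeat a pose let the fingers close. It gives the time, the measured TCP pose, the force and the opening at its end, in the units of the state.
- r.sense(): the state, without advancing time (a new reading comes with each control period).
- r.snapshot(name): name is "scene" or "top" or "wrist"; returns a dict with "image" (384x512x3 uint8, red, green, blue), "K" (3x3 intrinsics, pixels), "T" (4x4, takes a point from camera to world coordinates); the wrist camera has in their place "tool_from_camera" (4x4, takes a point from camera to tool coordinates, whose origin is the TCP and whose axes are the tool frame's). Camera axes: x right, y down, z forward; pixel columns grow to the right and rows downward; lengths in mm; the calibration is good to about 2 mm. A picture is of the moment at which its call begins: read the wrist's pose just before it. There is no depth.
- r.hand_in(): hands the job in, once; it reports no verdict.
Trained networks look in a picture, given as the dict that the camera call returned (one of the last four; its "shot" number tells which), for a name from the list of things; names that differ only in an ending like _2 or _b are one class to them, and where a whole thing is asked for, a point or a joint stands for the part that bears it (a point fixed in the world has none). Each returns a list of dicts, best first, with "conf" (0 to 1); they miss things now and then, are a little off and sometimes report something else, mostly with a low value. They report only what shows in the picture. A call takes as long as a camera call.
- r.search_frame(picture, label): "bbox" ([left, top, right, bottom] in pixels, round what is visible of it).
- r.pinpoint(picture, label): "uv" ([column, row] in pixels: a listed point, or the origin of a listed thing).
The state is a dict: "time": time; "joint_pos": joint angles; "qd": joint speeds; "joint_efforts": joint torques, N m; "tool_pos": TCP position; "tcp_rot": TCP orientation; "ft_force": force on the tool from outside, world axes, zero at the start; "wrist_torque": the same for the moment, N m; "finger_gap": finger opening in mm.
Only numpy, scipy, OpenCV 4.12 (cv2) and the standard library are available. Lean on these libraries where they do the work, as an engineer would, in place of code of your own. Each camera call takes 0.05 s, during which the arm holds its last target. There are 200 camera calls.

### The job

Fit the new filter cartridge (blue cap with a wing grip) into the open filter housing on the bench. Set it on the ring and turn it lightly until its two lugs drop into the slots, push it down against the spring as far as it goes, twist it a quarter turn clockwise (seen from above) up to the stop, and let the spring lift it into the lock. Then let go of it; leave the oil can, tin of bolts, mug and pulley round about where they are.

Things in the scene. Friction and masses are not known exactly. Their poses are not given: they have to be found in the camera images.
- housing: Filter housing, fixed: round aluminium pot, 100 mm across, 104 mm tall, open at the top, on a dark steel foot plate 150 (x) x 112 (y) x 8 mm. Brass hose tails reach 90 mm out along +y and -y at 45 mm height; the bolt of its band clamp is at -x. Origin: centre of the underside, z up along the pot's axis.
- rim (a point): Centre of the flat top of the steel bayonet ring in the pot's mouth, 104 mm above the housing's origin. Hole 60 mm. Two opposite slots 18 mm wide in the rim, red dots on both sides of each, let the lugs through. The ring is clamped at any angle: the line through its slots lies up to 0.7 rad either side of the housing's x axis, is not tracked and must be felt or seen.
- seat_plate (a joint): Travel of the sprung plate in the pot that carries the cartridge's foot: 0 m up, grows downward. In the slots the cartridge sinks 6 mm by its weight from standing on the rim (foot 56, then 50 mm over the housing's origin, plate at 0). From there the spring resists pushing with about 2 N more than its weight, 9 N at 15 mm, where the cap lands on the rim (foot at 35 mm).
- lock_point (a point): Where the cartridge's origin is once locked: on the axis, 42 mm above the housing's origin. Lugs pass under the rim with the foot below 38 mm (turn at 35 to 37). From the slots it turns 90 degrees clockwise from above (-z) to a hard stop, not the other way. There the spring lifts it 4 mm into notches. Let go midway, it stays at 38 mm, unlocked, and can be gripped again.
- cartridge: New filter cartridge, loose, about 0.45 kg, 111 mm tall, standing upright: pleated paper element 50 mm across, black neck 58 mm across from 34 to 69 mm height (tapered to 52 at its foot), blue cap 105 mm across with flat top at 77 mm and skirt down to 57 mm. Origin: centre of its underside; z up; x along the wing grip and the lugs. Half a turn gives the same fit.
- wing_grip (a point): Middle of the blue wing grip on the cap, 94 mm above the cartridge's origin, on its axis. The grip is 66 mm long (cartridge x), 16 mm wide (y), from 77 to 111 mm height; pinch it across its width from above.
- lug (a point): Lower outer edge of one of the two steel lugs (12 mm wide, 8 mm high), 37 mm from the axis along the cartridge's +x and 48 mm above its origin; the other is opposite at -x. Both are under the cap's skirt, in line with the wing grip; red marks on the cap's top point to them.
- oil_can: Bystander, loose: green oil can with a thin spout, 64 mm across, 152 mm tall. Origin at the centre of its underside.
- tin_bolts: Bystander, loose: rusty tin of bolts, 70 mm across, 87 mm tall. Origin at the centre of its underside.
- mug: Bystander, loose: grey enamel mug, 71 mm across, 72 mm tall. Origin at the centre of its underside.
- pulley: Bystander, loose: grey metal belt pulley lying flat, 62 mm across, 30 mm tall. Origin at the centre of its underside.

How it is judged:
By the outcome, as a careful person would: the job done as asked, in the order asked, and still so for the second after the job is handed in, with the robot touching nothing.
It also fails if it takes over 58 s, if anything falls off the work surface, if the arm or the gripper's body presses on something with over 40 N, if the wrist force passes 120 N, or if a joint passes its speed limit or range.

## Working session

There is one attempt and no reset: what is moved stays moved. The work goes in short steps, Python scripts to look and compute and a shell command to move; the robot and the scene stay as the last step left them, time stands still between calls to the robot, and variables do not carry over. Pictures are saved under pics/ and viewed, about 8 in all and at most 12, crops included, and the job is handed in when it is done.

```bash
ls; mkdir -p pics; cat > h.py <<'E'
import numpy as np, cv2
from bench import r
from scipy.spatial.transform import Rotation as R
def toolT(s):
    T=np.eye(4); T[:3,:3]=R.from_euler('xyz',s['tcp_rot'],degrees=True).as_matrix(); T[:3,3]=s['tool_pos']; return T
def snap(name):
    s=r.sense(); p=r.snapshot(name)
    p['W']=p['T'] if 'T' in p else toolT(s)@p['tool_from_camera']
    return p
def ray(p,uv):
    d=np.linalg.inv(p['K'])@[uv[0],uv[1],1]; d=p['W'][:3,:3]@d
    return p['W'][:3,3],d/np.linalg.norm(d)
def atz(p,uv,z):
    o,d=ray(p,uv); return o+d*(z-o[2])/d[2]
def tri(obs):
    A=np.zeros((3,3));b=np.zeros(3)
    for p,uv in obs:
        o,d=ray(p,uv);M=np.eye(3)-np.outer(d,d);A+=M;b+=M@o
    x=np.linalg.solve(A,b)
    res=[np.linalg.norm((np.eye(3)-np.outer(d,d))@(x-o)) for o,d in (ray(p,uv) for p,uv in obs)]
    return x,np.round(res,1)
def save(p,n,box=None,k=1):
    im=p['image'][:,:,::-1]
    if box: im=im[box[1]:box[3],box[0]:box[2]]
    cv2.imwrite('pics/'+n,cv2.resize(np.ascontiguousarray(im),None,fx=k,fy=k,interpolation=cv2.INTER_CUBIC))
E
python3 - <<'E'
from h import *
print(r.sense())
P={n:snap(n) for n in('scene','top')}
save(P['scene'],'s0.png');save(P['top'],'t0.png')
for l in ['rim','wing_grip','housing','cartridge','lug','oil_can','tin_bolts','mug','pulley']:
    o=[]
    for n in P:
        q=r.pinpoint(P[n],l)
        print(l,n,[(np.round(x['uv']),round(x['conf'],2)) for x in q[:2]])
        if q:o.append((P[n],q[0]['uv']))
    if len(o)==2:
        x,e=tri(o);print('  ',np.round(x,1),e)
    elif o: print('  z0',atz(*o[0],0))
E
```

```text
pics
{'time': 0.0, 'joint_pos': array([-7.64529040e+01,  7.51597049e+00,  8.53306544e+01, -1.39991894e-04,
        8.72610704e+01, -4.89269664e+00]), 'qd': array([-0.0153368 ,  0.01646535, -0.06547876, -0.01227267, -0.11124228,
       -0.04560768]), 'joint_efforts': array([ 8.20603545e-04, -5.69391382e+01, -5.00548804e+01, -8.32497540e-05,
        1.49643602e-02, -1.38381200e-07]), 'tool_pos': array([ 189.68727066, -568.68161835,  252.22222186]), 'tcp_rot': array([-1.79990954e+02,  1.07314805e-01, -7.15601921e+01]), 'ft_force': array([-0.04483338,  0.40987884,  0.1667758 ]), 'wrist_torque': array([ 0.00630897, -0.00987056,  0.00992295]), 'finger_gap': 85.16706208174803}
rim scene [(array([248., 215.]), 0.72), (array([304., 219.]), 0.67)]
rim top [(array([196., 233.]), 0.9)]
   [479.2  75.2 113.8] [1.2 1.2]
wing_grip scene [(array([300., 193.]), 0.78)]
wing_grip top [(array([283., 235.]), 0.65)]
   [ 480.8 -152.2   88.6] [0.3 0.3]
housing scene [(array([249., 251.]), 0.69), (array([247., 217.]), 0.58)]
housing top [(array([199., 238.]), 0.85)]
   [478.2  76.8 -10.8] [1.2 1.2]
cartridge scene [(array([302., 218.]), 0.98)]
cartridge top [(array([282., 238.]), 0.74)]
   [ 476.8 -160.9  -10.6] [4.9 4.9]
lug scene [(array([293., 197.]), 0.78)]
lug top [(array([286., 226.]), 0.94)]
   [ 509.2 -160.    57.7] [2.7 2.7]
oil_can scene []
oil_can top []
tin_bolts scene [(array([204., 282.]), 0.8)]
tin_bolts top [(array([135., 240.]), 0.68)]
   [467.9 254.   -3.8] [5. 5.]
mug scene [(array([180., 225.]), 0.64)]
mug top [(array([173., 157.]), 0.74)]
   [709.9 159.2   9.8] [1.5 1.5]
pulley scene [(array([215., 216.]), 0.65)]
pulley top [(array([208., 163.]), 0.61)]
   [685.   49.7   7.2] [12.6 12.6]
```

View pics/s0.png

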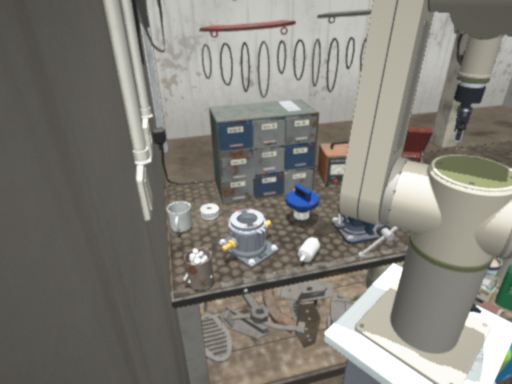

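View pics/t0.png

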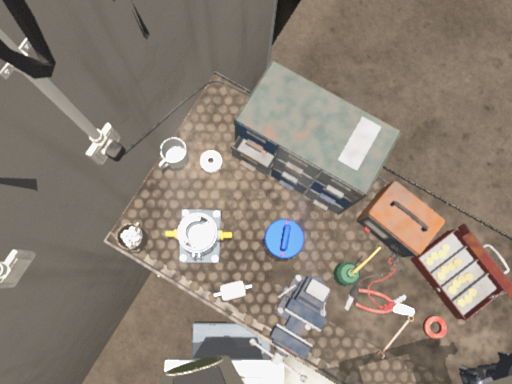

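Scene view: housing at (248,215) and blue cartridge cap at (300,195). Top view: housing at (200,235), cap (284,238) with the wing nearly along world x; the oil can (348,272) lies clear of a high path. I'll go over the cartridge with the wrist camera.

```bash
python3 -m jog '[[-0.04,-0.05,-0.03,-8.5,100],[-0.304,-0.407,-0.07,-17,100],[-0.304,-0.407,-0.07,-25,100],[-0.304,-0.407,-0.07,-34,100],[-0.304,-0.407,-0.07,-42,100],[-0.304,-0.407,-0.07,-51,100],[-0.304,-0.407,-0.07,-59,100],[-0.304,-0.407,-0.07,-68,100]]'
```

```text
time: 1.8
tool_pos: [414.8, -244.3, 311.8]
tcp_rot: [180.0, -0.0, -3.6]
ft_force: [1.0, -0.9, 0.1]
finger_gap: 85.4
```

```bash
python3 -m jog '[[0.06,-0.096,0,-8.5,100],[0.06,-0.096,0,-17,100],[0.06,-0.096,0,-25,100],[0.06,-0.096,0,-34,100],[0.06,-0.096,0,-42,100],[0.06,-0.096,0,-51,100],[0.06,-0.096,0,-59,100],[0.06,-0.096,0,-68,100]]'
python3 - <<'E'
from h import *
p=snap('wrist');save(p,'w0.png')
print(r.sense()['joint_pos'],np.round(p['tool_from_camera'],2))
for l in ['wing_grip','cartridge','rim','lug']:
    q=r.pinpoint(p,l);print(l,[(np.round(x['uv']),round(x['conf'],2),np.round(atz(p,x['uv'],94 if l=='wing_grip' else 104))) for x in q[:2]])
E
```

```text
time: 2.6
tool_pos: [480.8, -152.2, 311.8]
tcp_rot: [179.9, 0.0, 64.3]
ft_force: [0.1, -0.2, 0.8]
finger_gap: 85.4
[-2.33853293e+01 -8.54043067e+00  9.51180302e+01 -1.27254496e-02
  9.33565498e+01 -8.82655846e+01] [[   1.     -0.     -0.      0.92]
 [   0.      0.96    0.29  -74.64]
 [   0.     -0.29    0.96 -119.93]
 [   0.      0.      0.      1.  ]]
wing_grip [(array([257., 160.]), 0.97, array([ 474., -154.,   94.]))]
cartridge [(array([258., 145.]), 0.74, array([ 460., -146.,  104.])), (array([107., 156.]), 0.37, array([ 402., -292.,  104.]))]
rim [(array([475.,  70.]), 0.8, array([485.,  74., 104.]))]
lug [(array([262., 180.]), 0.89, array([ 495., -158.,  104.]))]
```

View pics/w0.png

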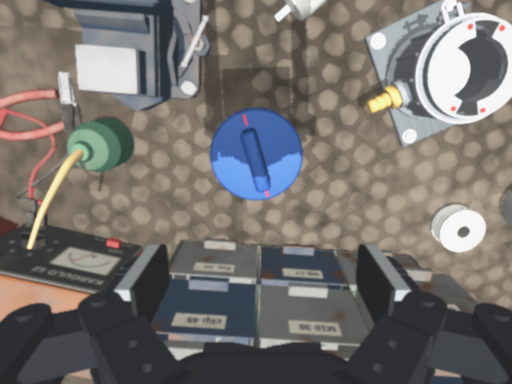

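Wrist view: the cap is at (256,155) with red marks at about (246,118) and (267,196). The rim is at (475,70) with red dot pairs near the top and bottom of the ring. I'll extract the dots precisely by colour.

```bash
cat > red.py <<'E'
from h import *
def reds(p,amin=3):
    im=p['image'].astype(int); m=((im[:,:,0]>150)&(im[:,:,1]<100)&(im[:,:,2]<110)).astype(np.uint8)
    n,_,st,c=cv2.connectedComponentsWithStats(m)
    return [(c[i],st[i,4]) for i in range(1,n) if st[i,4]>=amin]
E
python3 - <<'E'
from red import *
p=snap('wrist')
for c,a in reds(p):
    if c[0]>200 and c[1]<250: print(np.round(c,1),a,'z77',np.round(atz(p,c,77),1),'z104',np.round(atz(p,c,104),1))
E
```

```text
[244.4 119.1] 9 z77 [ 431.1 -148.4   77. ] z104 [ 429.8 -146.1  104. ]
```

```bash
cat > red.py <<'E'
from h import *
def reds(p,amin=2,d=55):
    im=p['image'].astype(int); m=((im[:,:,0]-np.maximum(im[:,:,1],im[:,:,2])>d)&(abs(im[:,:,1]-im[:,:,2])<35)).astype(np.uint8)
    n,_,st,c=cv2.connectedComponentsWithStats(m)
    return [(c[i],st[i,4]) for i in range(1,n) if st[i,4]>=amin]
E
python3 - <<'E'
from red import *
p=snap('wrist')
for c,a in reds(p):
    if c[0]>200 and c[1]<250: print(np.round(c,1),a,'z77',np.round(atz(p,c,77),1),'z104',np.round(atz(p,c,104),1))
E
```

```text
[469.   24.1] 24 z77 [447.8  95.9  77. ] z104 [445.2  79.6 104. ]
[501.   25.1] 24 z77 [462.9 124.4  77. ] z104 [459.1 105.9 104. ]
[452.6 106.2] 19 z77 [518.1  58.4  77. ] z104 [510.2  44.9 104. ]
[482.3 107.5] 15 z77 [533.6  86.6  77. ] z104 [524.5  71.  104. ]
[244.6 119.4] 20 z77 [ 431.4 -148.5   77. ] z104 [ 430.1 -146.2  104. ]
[267.2 193.2] 4 z77 [ 518.1 -163.3   77. ] z104 [ 510.2 -159.9  104. ]
```

```bash
python3 -m jog '[[-0.005,-0.004,0.04,-8,100],[-0.005,-0.004,0.08,-16,100],[-0.005,-0.004,0.11,-16,100],[-0.005,-0.004,0.11,-16,100]]'
python3 - <<'E'
from red import *
s=r.sense();print(s['tool_pos'],s['tcp_rot'])
p=snap('wrist');save(p,'w1.png')
q=r.pinpoint(p,'wing_grip');print([(x['uv'],x['conf']) for x in q])
a=np.array([257.,160.])
# first view pose
T0=np.eye(4);T0[:3,:3]=R.from_euler('xyz',[179.9,0,64.3],degrees=True).as_matrix();T0[:3,3]=[480.8,-152.2,311.8]
p0=dict(K=p['K'],W=T0@p['tool_from_camera'])
print(tri([(p0,a),(p,q[0]['uv'])]), atz(p,q[0]['uv'],94))
for c,a in reds(p):
    print(np.round(c,1),a,'z77',np.round(atz(p,c,77),1))
E
```

```text
time: 3.35
tool_pos: [472.1, -153.8, 196.7]
tcp_rot: [-179.6, -0.1, 79.7]
ft_force: [-0.2, 0.9, 0.0]
finger_gap: 85.4
[ 472.05816118 -153.81696031  196.73263951] [-1.79562372e+02 -9.24136170e-02  7.96778043e+01]
[([259.6, 201.4], 0.58)]
(array([ 476.50866655, -155.5150117 ,   85.84446738]), array([0., 0.])) [ 473.80728302 -154.94480349   94.        ]
[258.  139.8] 46 z77 [ 431.4 -148.4   77. ]
[ 30.7 250.3] 268 z77 [ 487.4 -350.9   77. ]
```

View pics/w1.png

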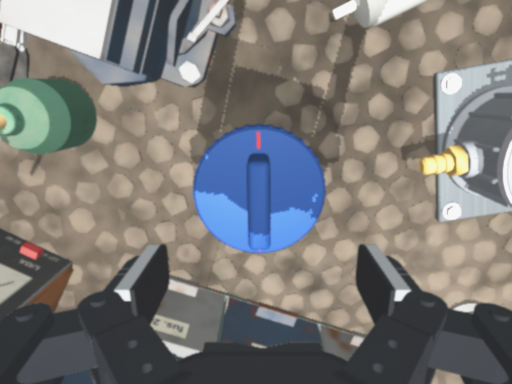

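Wing runs vertically in the view, (258,152) to (260,248), so yaw is aligned; cap centre ≈ (259.5,189).

```bash
python3 - <<'E'
from h import *
p=snap('wrist')
for uv in [(259.5,125),(259.5,253),(193,189),(326,189)]: print(np.round(atz(p,uv,70),1))
T=toolT(r.sense())
for c in [(474.5,-155,97)]: print(np.linalg.inv(T)@[*c,1])
E
```

```text
[ 425.7 -147.2   70. ]
[ 534.6 -167.4   70. ]
[ 467.  -210.7   70. ]
[ 486.6 -102.8   70. ]
[  0.23210789  -1.68096872 106.6742072    1.        ]
```

```bash
python3 -m jog '[[-0.0017,0.0048,0.035,-1,100],[-0.0017,0.0048,0.07,-1,100],[-0.0017,0.0048,0.092,-1,100],[-0.0017,0.0048,0.093,-1,100],[-0.0017,0.0048,0.093,-1,0],[-0.0017,0.0048,0.093,-1,0],[-0.0017,0.0048,0.093,-1,0],[-0.0017,0.0048,0.093,-1,0]]' 80
python3 -m jog '[[0,0,0,0,0],[0,0,0,0,0],[0,0,0,0,0]]'
```

```text
time: 4.3
tool_pos: [481.4, -158.4, 112.2]
tcp_rot: [179.7, 0.1, 80.7]
ft_force: [0.5, -0.6, 0.3]
finger_gap: 28.3
time: 4.6
tool_pos: [481.8, -158.5, 112.8]
tcp_rot: [179.6, 0.1, 80.7]
ft_force: [0.7, 1.7, 2.8]
finger_gap: 14.2
```

```bash
python3 -m jog '[[0,0,-0.02,0,0],[0,0,-0.06,0,0],[0,0,-0.1,0,0],[0,0,-0.135,0,0],[0,0,-0.135,0,0],[0,0,-0.135,0,0]]'
python3 - <<'E'
from red import *
s=r.sense();print(s['tool_pos'],s['tcp_rot'],s['ft_force'],s['wrist_torque'],s['finger_gap'])
p=snap('wrist');save(p,'w2.png')
M=p['tool_from_camera']
for c,a in reds(p):
    d=M[:3,:3]@np.linalg.inv(p['K'])@[*c,1];o=M[:3,3]
    print(np.round(c,1),a,'tool@z=36',np.round(o+d*(36-o[2])/d[2],1), atz(p,c,104))
E
```

```text
time: 5.2
tool_pos: [481.0, -158.2, 247.2]
tcp_rot: [179.6, 0.1, 80.7]
ft_force: [-0.4, 0.4, -5.3]
finger_gap: 14.1
[ 480.97896957 -158.17737776  247.2406342 ] [1.79633083e+02 1.00991730e-01 8.07165754e+01] [-0.42472938  0.40896438 -5.31562288] [-0.02551819 -0.07664355  0.03601142] 14.119793830389408
[13.  10.6] 308 tool@z=36 [-107.6 -108.4   36. ] [ 322.51233822 -317.02638202  104.        ]
[11.3 65.1] 530 tool@z=36 [-113.5  -86.2   36. ] [ 357.76389826 -332.93301733  104.        ]
[33.2 57. ] 46 tool@z=36 [-102.8  -89.6   36. ] [ 354.977455   -314.16169186  104.        ]
[262.5 141.2] 98 tool@z=36 [  1.2 -51.4  36. ] [ 446.85856573 -151.64546433  104.        ]
[502.8 177.4] 29 tool@z=36 [122.3 -33.1  36. ] [510.16428982  44.74606707 104.        ]
[ 61.8 215.5] 182 tool@z=36 [-103.9  -12.6   36. ] [ 483.01801689 -337.58305327  104.        ]
[  9.6 281.9] 52 tool@z=36 [-140.4   27.3   36. ] [ 539.86716169 -409.97526608  104.        ]
[ 24.  292.5] 2 tool@z=36 [-133.8   34.1   36. ] [ 553.17522103 -400.8695574   104.        ]
[ 24.8 302.1] 19 tool@z=36 [-134.7   40.5   36. ] [ 563.6099688  -404.24038472  104.        ]
[ 18.3 315.5] 6 tool@z=36 [-140.5   49.6   36. ] [ 577.34290314 -416.41808048  104.        ]
[ 11.7 329. ] 3 tool@z=36 [-146.5   59.    36. ] [ 591.58038201 -429.22379675  104.        ]
[  8.8 338.8] 4 tool@z=36 [-149.8   66.    36. ] [ 602.44369951 -436.82130045  104.        ]
```

View pics/w2.png

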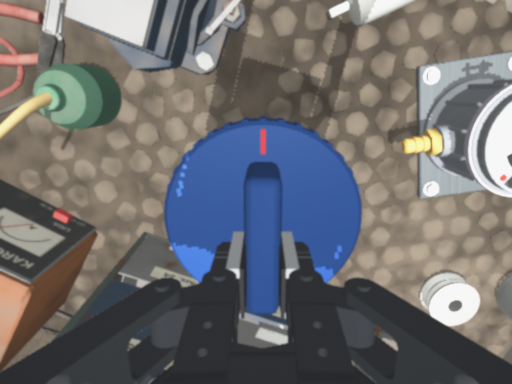

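Lifted and held (gap 14.1 mm). The cap fills (165–361, 119–~315), the red mark is at (262,141), and the fingers hold the wing slightly behind its middle. I'll work out the axis offset in the tool frame.

```bash
python3 - <<'E'
from h import *
p=snap('wrist');M=p['tool_from_camera']
def f(c,z):
    d=M[:3,:3]@np.linalg.inv(p['K'])@[*c,1];o=M[:3,3];return np.round((o+d*(z-o[2])/d[2])[:2],1)
print('edge front',f((263,119),36),'L',f((165,212),36),'R',f((361,212),36))
for z in(0,2,4):print('wing',z,f((263,163),z),f((263,315),z))
E
```

```text
edge front [  1.4 -62. ] L [-49.7 -14.5] R [ 52.5 -14.5]
wing 0 [  1.4 -48.4] [ 1.4 20.7]
wing 2 [  1.4 -47.9] [ 1.4 22.3]
wing 4 [  1.4 -47.5] [ 1.4 23.9]
```

```bash
python3 - <<'E'
from h import *
for i in range(5):
    p=snap('wrist');s=r.sense();print(s['time'],np.round(s['tool_pos'],1),np.round(s['tcp_rot'],1),np.round(s['joint_pos'],2),np.round(s['ft_force'],1),np.round(s['wrist_torque'],3))
p=snap('top');save(p,'t1.png',(170,190,310,290),5)
q=r.pinpoint(p,'wing_grip');print(q);print(r.pinpoint(p,'rim'))
E
```

```text
5.35 [ 479.6 -157.6  244.7] [179.9   0.   80.7] [ -24.     -7.26  100.91   -0.     86.26 -104.72] [-0.6 -0.2 -4.4] [-0.051 -0.023  0.019]
5.4 [ 479.8 -157.6  244.9] [179.9   0.   80.7] [ -24.     -7.26  100.89   -0.     86.26 -104.72] [ 0.1  0.3 -4.8] [ 0.049 -0.056 -0.015]
5.45 [ 480.  -157.7  245.3] [179.9   0.   80.7] [ -24.     -7.27  100.86   -0.     86.27 -104.72] [-0.3 -0.1 -5.8] [ 0.007 -0.019  0.028]
5.5 [ 480.2 -157.8  245.8] [1.798e+02 1.000e-01 8.070e+01] [ -24.     -7.29  100.82   -0.     86.28 -104.72] [-0.1  0.2 -4.6] [-0.003  0.009 -0.057]
5.55 [ 480.4 -157.9  246.2] [1.798e+02 1.000e-01 8.070e+01] [ -24.     -7.3   100.79   -0.     86.28 -104.72] [-0.3  0.2 -4.6] [-0.008  0.004 -0.016]
[{'uv': [289.8, 229.5], 'conf': 0.81}]
[{'uv': [196.1, 233.4], 'conf': 0.74}]
```

The arm sways slowly by ±1–2 mm, so I'll let it settle before measuring. Next is a sideways move to see the ring beside the cap.

```bash
python3 -m jog '[[0.03,-0.01,0,0,0],[0.06,-0.01,0,0,0],[0.085,-0.01,0,0,0],[0.1,-0.01,0,0,0],[0.1,-0.01,0,0,0],[0.1,-0.01,0,0,0],[0.1,-0.01,0,0,0],[0.1,-0.01,0,0,0]]'
python3 - <<'E'
from red import *
from collections import defaultdict
for k in range(4):
    s=r.sense();p=snap('wrist');M=p['tool_from_camera']
    print(np.round(s['tool_pos'],1),np.round(s['tcp_rot'],1))
    for c,a in reds(p):
        if c[0]>150 and c[1]<320:
            w=atz(p,c,104)
            print('   ',np.round(c,1),a,np.round(w[:2],1))
save(p,'w3.png')
E
```

```text
time: 6.5
tool_pos: [487.1, -58.5, 247.1]
tcp_rot: [179.7, 0.1, 80.7]
ft_force: [-0.0, -0.1, -5.2]
finger_gap: 14.4
[487.1 -58.5 247.1] [1.797e+02 1.000e-01 8.070e+01]
    [424.8 104.2] 37 [444.7  79.9]
    [458.  116.9] 40 [459.  106.1]
    [262.5 141.2] 98 [452.8 -52. ]
    [384.8 188.6] 30 [510.   45.1]
    [416.1 199.4] 33 [524.3  71.3]
[487.1 -58.5 247.1] [1.797e+02 1.000e-01 8.070e+01]
    [424.8 104.2] 38 [444.7  80. ]
    [458.  116.9] 40 [459.  106.1]
    [262.5 141.2] 98 [452.8 -51.9]
    [384.7 188.6] 31 [510.   45.1]
    [416.  199.5] 32 [524.3  71.3]
[487.1 -58.4 247.1] [1.797e+02 1.000e-01 8.070e+01]
    [424.7 104.1] 37 [444.6  80. ]
    [458.  116.9] 40 [459.  106.2]
    [262.5 141.2] 98 [452.8 -51.8]
    [384.6 188.7] 29 [510.1  45. ]
    [415.8 199.6] 32 [524.4  71.3]
[487.1 -58.3 247. ] [1.797e+02 1.000e-01 8.070e+01]
    [424.4 104.4] 36 [444.8  79.9]
    [458.  116.9] 40 [459.  106.3]
    [262.5 141.2] 98 [452.8 -51.7]
    [384.6 188.7] 29 [510.1  45.1]
    [415.6 199.6] 30 [524.4  71.2]
```

View pics/w3.png

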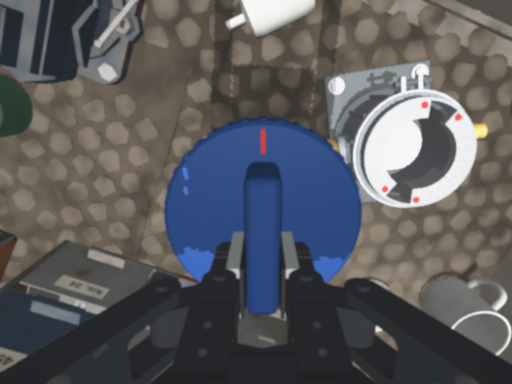

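Rim dots at (425,104), (458,117), (385,189) and (416,199), consistent across views: rim centre (484.6, 75.6), slot line −28.1°. The cartridge axis sits about −9 mm along tool y. I'll move over the pot and turn to yaw 62.

```bash
python3 -m jog '[[0.035,-0.004,0,6,0],[0.07,-0.008,0,12,0],[0.1,-0.012,0,18.7,0],[0.128,-0.016,0,18.7,0],[0.128,-0.016,0,18.7,0],[0.128,-0.016,0,18.7,0],[0.128,-0.016,0,18.7,0],[0.128,-0.016,0,18.7,0]]'
python3 -m jog '[[0,0,0,0,0],[0,0,0,0,0]]'
```

```text
time: 7.5
tool_pos: [492.1, 69.8, 246.8]
tcp_rot: [179.7, -0.0, 61.9]
ft_force: [-0.2, -1.1, -5.3]
finger_gap: 14.0
time: 7.7
tool_pos: [492.2, 69.1, 246.8]
tcp_rot: [179.7, -0.0, 61.8]
ft_force: [0.5, 0.7, -4.0]
finger_gap: 14.3
```

```bash
python3 -m jog '[[0.001,0,0.015,0,0],[0.001,0,0.03,0,0],[0.001,0,0.045,0,0],[0.001,0,0.06,0,0],[0.001,0,0.06,0,0],[0.001,0,0.06,0,0],[0.001,0,0.06,0,0]]'
python3 - <<'E'
from red import *
s=r.sense();p=snap('wrist')
print(np.round(s['tool_pos'],1),s['tcp_rot'],s['ft_force'])
for c,a in reds(p):print('   ',np.round(c,1),a,np.round(atz(p,c,104)[:2],1))
save(p,'w4.png')
E
```

```text
time: 8.4
tool_pos: [493.5, 69.9, 187.5]
tcp_rot: [179.6, -0.0, 61.9]
ft_force: [-0.2, -0.2, -5.2]
finger_gap: 14.1
[493.5  69.9 187.5] [ 1.79599943e+02 -3.40493409e-02  6.18541824e+01] [-0.1716457  -0.23561601 -5.22884397]
    [262.5 141.2] 98 [455.   91.7]
```

View pics/w4.png

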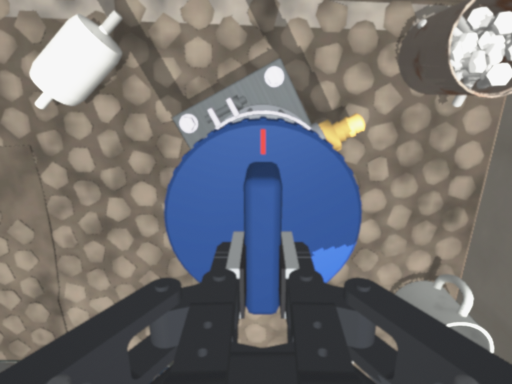

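No side force and the foot is in the hole; the pot rim just shows past the cap's front edge near (265,110). Now I'll lower it gently.

```bash
python3 -m jog '[[0,-0.001,0.005,0,0],[0,-0.001,0.01,0,0],[0,-0.001,0.014,0,0],[0,-0.001,0.017,0,0],[0,-0.001,0.017,0,0]]' 
python3 -m jog '[[0,0,0.002,0,0],[0,0,0.004,0,0],[0,0,0.005,0,0],[0,0,0.005,0,0]]'
```

```text
time: 8.95
tool_pos: [492.4, 70.3, 169.9]
tcp_rot: [179.6, -0.0, 61.9]
ft_force: [-0.1, 0.2, -5.1]
finger_gap: 14.3
time: 9.35
tool_pos: [492.3, 70.3, 164.7]
tcp_rot: [179.7, -0.0, 61.9]
ft_force: [0.8, -0.2, -4.8]
finger_gap: 14.3
```

Foot ≈ 52 mm with no resistance, so the lugs are in the slots. Pushing down against the spring.

```bash
python3 -m jog '[[0,0,0.003,0,0],[0,0,0.006,0,0],[0,0,0.009,0,0],[0,0,0.012,0,0],[0,0,0.012,0,0]]' 
python3 -m jog '[[0,0,0.002,0,0],[0,0,0.004,0,0],[0,0,0.0045,0,0],[0,0,0.0045,0,0]]'
```

```text
time: 9.85
tool_pos: [492.9, 70.4, 153.7]
tcp_rot: [179.6, -0.1, 61.9]
ft_force: [-2.0, 0.4, 3.5]
finger_gap: 14.4
time: 10.25
tool_pos: [493.1, 70.5, 150.8]
tcp_rot: [179.6, -0.1, 61.9]
ft_force: [-8.7, -0.1, 11.9]
finger_gap: 14.3
```

```bash
python3 -m jog '[[-0.001,-0.0015,0,0,0],[-0.001,-0.0015,0.001,0,0],[-0.001,-0.0015,0.002,0,0],[-0.001,-0.0015,0.002,0,0]]'
python3 -m jog '[[0,0,0.001,0,0],[0,0,0.002,0,0],[0,0,0.002,0,0]]'
```

```text
time: 10.65
tool_pos: [492.7, 70.3, 150.5]
tcp_rot: [179.4, -0.2, 61.9]
ft_force: [-0.7, 0.3, 7.1]
finger_gap: 14.4
time: 10.95
tool_pos: [492.9, 70.4, 149.8]
tcp_rot: [179.4, -0.2, 61.9]
ft_force: [-6.5, 0.0, 10.7]
finger_gap: 14.1
```

```bash
python3 -m jog '[[-0.0005,-0.0015,0.001,0,0],[-0.0005,-0.0015,0.002,0,0],[-0.0005,-0.0015,0.003,0,0],[-0.0005,-0.0015,0.003,0,0],[-0.0005,-0.0015,0.003,0,0]]'
python3 -m jog '[[-0.0005,-0.001,0.002,0,0],[-0.0005,-0.001,0.003,0,0],[-0.0005,-0.001,0.003,0,0]]'
```

```text
time: 11.45
tool_pos: [492.6, 70.5, 148.5]
tcp_rot: [179.2, -0.2, 61.9]
ft_force: [-2.1, 0.0, 8.8]
finger_gap: 14.1
time: 11.75
tool_pos: [492.7, 70.4, 147.8]
tcp_rot: [179.0, -0.3, 61.9]
ft_force: [-4.9, -0.0, 13.9]
finger_gap: 14.5
```

Foot ≈ 35 mm with the force rising to 14 N, so the cap is on the rim. Now twist clockwise about the cartridge axis.

```bash
python3 -m jog '[[-0.0005,-0.001,0.002,3,0],[-0.0012,-0.001,0.002,8,0],[-0.0025,-0.0012,0.002,16,0],[-0.0037,-0.0015,0.002,24,0],[-0.0037,-0.0015,0.002,24,0]]'
```

```text
time: 12.25
tool_pos: [490.4, 67.9, 147.9]
tcp_rot: [179.2, -0.8, 37.6]
ft_force: [-7.4, -0.0, 14.4]
finger_gap: 13.9
```

```bash
python3 -m jog '[[-0.0018,-0.0006,0.0015,8,0],[-0.0033,-0.001,0.0015,16,0],[-0.0045,-0.0014,0.0015,24,0],[-0.0056,-0.002,0.0015,32,0],[-0.0056,-0.002,0.0015,32,0]]'
python3 -c "
from bench import r;print(r.sense()['wrist_torque'])"
```

```text
time: 12.75
tool_pos: [485.5, 66.0, 148.3]
tcp_rot: [179.7, -1.2, 5.3]
ft_force: [-4.9, -0.6, 12.0]
finger_gap: 14.0
[-0.20208782  1.36529915 -0.12118719]
```

```bash
python3 -m jog '[[-0.002,0,0.0015,7,0],[-0.0032,-0.0003,0.0015,14,0],[-0.0042,-0.0007,0.0015,21,0],[-0.0053,-0.0012,0.0015,29,0],[-0.0053,-0.0012,0.0015,29,0]]'
python3 -c "
from bench import r;print(r.sense()['wrist_torque'])"
```

```text
time: 13.25
tool_pos: [481.0, 66.7, 148.4]
tcp_rot: [-179.6, -1.3, -24.0]
ft_force: [-3.9, 0.2, 9.9]
finger_gap: 14.0
[-0.16587084  1.11142381 -0.09946579]
```

```bash
python3 -m jog '[[-0.0009,0,0.0015,4,0],[-0.0014,-0.0001,0.0015,8,0],[-0.0014,-0.0001,0.0015,8,0]]'
python3 -c "
from bench import r;print(r.sense()['wrist_torque'])"
```

```text
time: 13.55
tool_pos: [479.6, 67.9, 148.4]
tcp_rot: [-179.4, -1.2, -32.0]
ft_force: [-8.2, 1.6, 12.7]
finger_gap: 14.0
[0.34802347 2.00415197 0.66070547]
```

```bash
python3 -m jog '[[0,0,0.001,2,0],[0,0,0.001,4,0],[0,0,0.001,4,0]]'
python3 -c "
from bench import r;print(r.sense()['wrist_torque'])"
```

```text
time: 13.85
tool_pos: [479.4, 68.2, 148.4]
tcp_rot: [-179.4, -1.2, -35.9]
ft_force: [-7.2, -0.6, 9.0]
finger_gap: 14.7
[0.04100254 1.52112174 2.31536609]
```

At the stop (torque rose to 2.3 N m). Easing the torque and letting the spring lift it.

```bash
python3 -m jog '[[0,0,0,-2.5,0],[0,0,-0.002,-3,0],[0,0,-0.004,-3,0],[0,0,-0.006,-3,0],[0,0,-0.006,-3,0]]'
python3 -c "
from bench import r;print(r.sense()['wrist_torque'])"
```

```text
time: 14.35
tool_pos: [478.8, 68.0, 153.8]
tcp_rot: [-179.5, -1.1, -32.9]
ft_force: [2.1, -2.7, -10.5]
finger_gap: 14.1
[-0.35730863  0.08194267  0.87677974]
```

Upward resistance at foot ≈ 41–42 mm, consistent with the notch. A small backward twist will test the lock.

```bash
python3 -m jog '[[0,0,0.0005,-3,0],[0,0,0.0005,-6,0],[0,0,0.0005,-6,0]]'
python3 -c "
from bench import r;print(r.sense()['wrist_torque'])"
```

```text
time: 14.65
tool_pos: [479.8, 68.1, 154.4]
tcp_rot: [-179.5, -1.3, -27.0]
ft_force: [2.0, 1.3, -3.0]
finger_gap: 14.1
[-0.01694976 -0.07594573 -0.17015966]
```

```bash
python3 -m jog '[[0,0,0,-2,0],[0,0,0,-4,0],[0,0,0,-4,0]]'
python3 -c "
from bench import r;print(r.sense()['wrist_torque'])"
```

```text
time: 14.95
tool_pos: [480.1, 68.1, 154.6]
tcp_rot: [-179.6, -1.3, -23.1]
ft_force: [3.5, 1.2, -7.2]
finger_gap: 14.5
[-0.20591854 -0.42280908 -0.84195746]
```

The backward twist is resisted (−0.84 N m), so it's locked. Back to neutral, open and withdraw straight up.

```bash
python3 -m jog '[[0,0,0,4,0],[0,0,0,4.5,0],[0,0,0,4.5,30],[0,0,0,4.5,60],[0,0,0,4.5,60],[0,0,0,4.5,60]]'
python3 -m jog '[[0,0,-0.01,0,60],[0,0,-0.03,0,60],[0,0,-0.06,0,60],[0,0,-0.1,0,60],[0,0,-0.13,0,60],[0,0,-0.13,0,60],[0,0,-0.13,0,60]]'
python3 - <<'E'
from red import *
s=r.sense();p=snap('wrist');save(p,'w5.png');print(np.round(s['tool_pos'],1),s['tcp_rot'])
for c,a in reds(p):print('   ',np.round(c,1),a,np.round(atz(p,c,119)[:2],1))
q=r.pinpoint(p,'wing_grip');print([(x['uv'],x['conf'],atz(p,x['uv'],136)) for x in q])
E
```

```text
time: 15.55
tool_pos: [480.5, 68.1, 155.2]
tcp_rot: [-179.4, -1.4, -27.6]
ft_force: [-0.5, 0.4, 0.5]
finger_gap: 51.4
time: 16.25
tool_pos: [477.8, 68.4, 286.7]
tcp_rot: [-179.4, -1.5, -27.6]
ft_force: [-1.1, 0.5, -0.0]
finger_gap: 51.6
[477.8  68.4 286.7] [-179.36455752   -1.50355628  -27.63523499]
    [261.5 120.5] 24 [505.3 113.6]
    [261.6 214.7] 7 [464.   34.9]
[([262.6, 171.2], 0.89, array([486.17955852,  76.15292127, 136.        ]))]
```

View pics/w5.png

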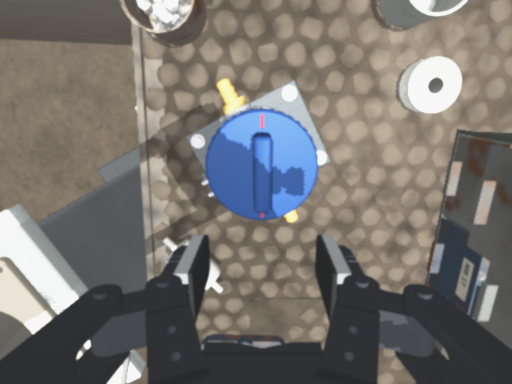

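The cap sits centred on the pot at (262,165), with marks at (261,120) and (262,215). The wing is at 62.3° against an expected 61.9° (slots + 90°), and the gripper is clear. Handing in.

```bash
python3 -c "
from bench import r;print(r.hand_in());print(r.sense()['time'])"
```

```text
the job is handed in; nothing more can be done
None
the job is handed in; nothing more can be done
```

The cartridge is fitted and locked in the housing, the gripper has let go and is clear, and the job is handed in at about 16.3 s.

**What I did:** I found the slot line in the wrist images at −28°. I gripped the wing grip and lowered the cartridge with its lugs already lined up. They dropped straight into the slots, so no searching turn on the ring was needed. I pushed it down to a foot height of about 35 mm (14 N), then twisted it clockwise until the torque rose to 2.3 N m at the stop. Then I let the spring lift it and opened the gripper.

**Last checks:**
- **Lock:** a light backward twist was resisted at −0.84 N m. An upward pull of about 10 N was held with the foot at about 41 mm, against 42 mm for the lock point.
- **Angle:** in the last picture the wing stands at 62.3°, and a quarter turn from the slots should give 61.9°.
- **Position:** the detected wing centre was (486, 76) mm, and the rim centre I measured was (484.6, 75.6) mm.
- **Bystanders:** the tin, mug and pulley showed undisturbed in the last picture. The oil can was out of that view; the arm touched nothing near it.

**What disagreed:**
- I gripped the wing about 9 mm off its middle and 9 mm higher than planned, because the arm sways and sags. I allowed for both in the later moves.
- The foot heights come from the arm's reading with that sag, so they are good to only 1–2 mm. I did not measure the locked height separately by camera.

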